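# Change the film roll on the packing bench

### The arm

A 6-joint arm with a two-finger parallel gripper is mounted at the origin on the work surface. World frame = base frame: x ahead of the robot, y to its left, z up, the work surface at z = 0. Lengths are in m, angles in degrees, forces in N, time in s.
With the tool pointing down it reaches from about 0.4 to 0.825 m from the base axis. Payload 7 kg.
Tool frame: the origin (TCP) lies at the centre of the arm's flange, where the gripper is bolted on; the fingertips stand 178 mm ahead of it and the grasp point (between the pads) lies 159 mm ahead of it; z points along the fingers, y is the line along which they close (so a half turn about z gives the same grasp; the last joint's range is limited). The gripper opens to 88 mm and grips with 3 to 60 N. Pads are 19 mm wide; open, the fingers measure 130 mm over their backs; the gripper's body (78 mm by 193 mm) begins 47 mm behind the grasp point.
Start: joints at [-47.664, 20.546, 0.682, 0, -70.136, -16.507], TCP at [0.294, -0.608, 0.405] pointing down, gripper open.
Joint ranges: [-176.03, 176.03], [-82.01, 121.73], [-58.28, 71.71], [-173.87, 95.51], [-174.79, -0.11], [-173.66, 173.66]. Speed limits (degrees/s): [136.94, 136.94, 172.46, 180, 180, 180].

### API

Orientations are given as [roll, pitch, yaw] about the fixed x, y, z axes, in that order (R = Rz(yaw) Ry(pitch) Rx(roll)).
In Python, from plant import telemetry, snapshot, workorder, nets gives the robot as it stands.
- The arm moves only by the shell command python3 -m creep 'ROWS'. ROWS is JSON, a list that holds one entry, the list of rows, each a list of 5 numbers: the shift along the tool's x, y, z normalised to -1 to 1, where 1 is 0.2 m, then the turn about the tool's z normalised to -1 to 1, where 1 is pi/2 rad, then the opening, from 0 (shut) to 1 (fully open). In form: [[[x, y, z, spin, hand], ...]]. A call has 1 to 8 rows; each row shifts and turns the commanded pose from where the row before left it, along the tool's axes as they then stand; what a row does not reach is not made up. A row lasts 1/12 s, in which the tool goes at most 41.7 mm and 7.16 degrees, less where a joint would pass 70% of its speed; a pose out of reach is approached as far as the arm can. A call with a number of a shift or a turn outside -1 to 1 is refused whole. A call with a gripper value outside its range is refused whole. The fingers move at their own pace and stop on an object; the grip force is fixed at half the most. Time passes only in rows, so rows that do not move let the fingers close. It gives the time, the measured TCP pose, the force, the opening and the grip force at its end, in the units of the state.
- telemetry.get_obs(): the state, without advancing time (a new reading comes with each control period).
- snapshot(name): name is "scene" or "top" or "wrist"; returns a dict with "frame" (420x560x3 uint8, red, green, blue), "fx", "fy", "cx", "cy" (pixels), "rvec" (rotation vector, rad) and "tvec" (3), from world to camera coordinates, as OpenCV has them; the wrist camera has in their place "mount" (4x4, takes a point from camera to tool coordinates, whose origin is the TCP and whose axes are the flange's). Camera axes: x right, y down, z forward; pixel columns grow to the right and rows downward; lengths in m; the calibration is good to about 2 mm. A picture is of the moment at which its call begins: read the wrist's pose just before it. There is no depth.
- workorder.close_job(): hands the job in; it is judged then, once.
Trained networks look in a picture, given as the dict that the camera call returned (one of the last four; its "shot" number tells which), for a name from the list of things; names that differ only in an ending like _2 or _b are one class to them, and where a whole thing is asked for, a point or a joint stands for the part that bears it (a point fixed in the world has none). Each returns a list of dicts, best first, with "confidence" (0 to 1); they miss things now and then, are a little off and sometimes report something else, mostly with a low value. They report only what shows in the picture. A call takes as long as a camera call. They do not tell look-alikes from the thing itself.
- nets.find_in(picture, query): "uv" ([column, row] in pixels, amid what is visible of it).
- nets.masks_of(picture, query): "region" (420x560 bool, what is visible of it) and "uv" ([column, row] in pixels, amid what is visible of it).
- nets.landmark_of(picture, query): "uv" ([column, row] in pixels: a listed point, or the origin of a listed thing).
The state is a dict: "clock": time; "joint_pos": joint angles; "qvel": joint speeds; "tau": joint torques, N m; "tool_pos": TCP position; "orientation": TCP orientation; "force": force on the tool from outside, world axes, zero at the start; "moment": the same for the moment, N m; "opening": finger opening in m; "gripper_force": force on a finger pad.
Only numpy, scipy, OpenCV 4.12 (cv2) and the standard library are available. Lean on these libraries where they do the work, as an engineer would, in place of code of your own. Each camera call takes 0.05 s, during which the arm holds its last target. There are 200 camera calls.

### The job

The film has run out: lift the bare cardboard core on its spindle out of the film holder and lay it flat in the single blue basket beside the holder. Then lay the fresh roll's spindle into the holder's two notches so that it sits level, and tip the hinged tension bar over until it rests on the roll. Set both down gently without dropping them, and leave the other things on the bench where they are.

Things in the scene. Friction and masses are not known exactly. Their poses are not given: they have to be found in the camera images.
- holder: fixed film holder: base plate 150 x 170 x 8 mm, two upright grey plates 10 mm thick, 112 mm high, inner faces at y = -68 and +68 mm, from x = -100 to +45 mm. Each has an open 90-degree V notch in its top edge at x = 0, 44 mm wide, 22 mm deep. Origin: on the bench under the middle between the notches. y: along a spindle in the notches; x: away from the tension bar; z up
- notch_mid (a point): where the middle of a seated spindle's axis lies: midway between the two notches, 100 mm above the bench; axes as the holder's
- tension_arm (a joint): hinge of the tension bar (rad): 0 = leant back 35 degrees from upright, away from the notches; grows as it tips over towards them; upright at 0.61, after which it sinks by its own weight; about 1.97 when resting on a full roll; stop at 2.25. Hinge line along the holder's y at x = -90 mm, 115 mm above the bench; moves with 1 to 2 N
- tension_bar (a point): middle of the tension bar: a steel crossbar 12 mm thick and 100 mm long along the holder's y, carried 90 mm from the hinge line by two thin side rods 90 mm apart; at the start its middle is at x = -142 mm, 189 mm above the bench
- core: the used-up roll: bare brown cardboard core, 32 mm across and 120 mm long, fixed in the middle of a steel spindle 14 mm across and 200 mm long; 0.18 kg. Starts lying in the holder's notches. Origin: its centre, on the axis; x along the spindle; both ends alike
- roll: the fresh film roll: white, 56 mm across and 120 mm long, fixed in the middle of a steel spindle 14 mm across and 200 mm long; about 0.4 kg. Starts lying on the ribbed rest, axis 35 mm above the bench. Origin: its centre, on the axis; x along the spindle; both ends alike
- rest: low white ribbed rest fixed to the bench, 46 x 110 mm, 9 mm high, under the fresh roll; origin under its centre, y along the roll
- basket: open slatted light-blue basket fixed to the bench, 320 (x) x 220 (y) x 60 mm high, walls 5 mm; it may stand on either side. Origin: under its centre
- basket_in (a point): centre of the basket's inner floor, 5 mm above the bench; axes as the basket's
- cake_a: white bean cake block with dark dots, 75 x 100 x 35 mm, loose, on the robot's side of the holder; a bystander; origin under its centre
- cake_b: white bean cake block with dark dots, 70 x 110 x 45 mm, loose, beyond the holder; a bystander; origin under its centre
- spare_roll: narrow white film roll without a spindle, standing on end, 68 mm across, 60 mm high, loose, beyond the holder; a bystander; origin under its centre
Things that resemble listed ones, but are neither listed nor needed, are in the scene too. Of the things shaped like the core, the brown one is meant.

How it is judged (in metres and radians):
On the way, in this order (a step that is already met when the one before it is completed fails the run):
1. the bare core lies flat in the basket, let go (x of core in the frame of basket_in between -0.15 and 0.15 m and y of core in the frame of basket_in between -0.1 and 0.1 m and z of core in the frame of basket_in between 0 and 0.03 m and angle between core's own x axis and vertical between 1.4508 and 1.6908 rad and contact force between the fingers and core below 0.05 N), for 0.2 s.
2. the fresh roll lies level in both notches, let go (x of roll in the frame of notch_mid between -0.004 and 0.004 m and y of roll in the frame of notch_mid between -0.012 and 0.012 m and z of roll in the frame of notch_mid between -0.004 and 0.004 m and angle between the x axis of roll and the y axis of holder, either way round below 0.04 rad and angle between roll's own x axis and vertical between 1.5358 and 1.6058 rad and contact force between the fingers and roll below 0.05 N), for 0.2 s.
At the end, for the whole second after the job is handed in: Core on the basket floor (centre under 30 mm above it, level within 7 deg). Roll in both notches: centre within 4 mm across and in height, 12 mm along; in line within 2.3 deg, level within 2 deg. Bar down on the roll (hinge 1.86 to 2.08 rad). All let go and at rest (all of step 1 and all of step 2 and linear speed of each of core, roll below 0.03 m/s and angular speed of each of core, roll below 0.5 rad/s and value of joint tension_arm between 1.86 and 2.08 rad and velocity of joint tension_arm between -0.05 and 0.05 rad/s); the robot touches nothing.
It fails at once if the bare core is dropped or thrown (moves faster than 0.6 m/s out of the gripper) (contact force between the fingers and core below 0.05 N and linear speed of core above 0.6 m/s).
It fails at once if the fresh roll is dropped or thrown (moves faster than 0.6 m/s out of the gripper) (contact force between the fingers and roll below 0.05 N and linear speed of roll above 0.6 m/s).
It fails at once if a cake block or the spare roll is pushed more than 30 mm (distance of any of cake_a, cake_b, spare_roll from where it was at the start of the episode above 0.03 m).
It also fails if it takes over 72 s, if anything falls off the work surface, if the arm or the gripper's body presses on something with over 40 N, if the wrist force passes 120 N, or if a joint passes its speed limit or range.

## Working session

There is one attempt and no reset: what is moved stays moved. The work goes in short steps, Python scripts to look and compute and a shell command to move; the robot and the scene stay as the last step left them, time stands still between calls to the robot, and variables do not carry over. Pictures are saved under pics/ and viewed, at most 12 in all, crops included, and the job is handed in when it is done.

```bash
ls; mkdir -p pics; cat > h.py <<'E'
import numpy as np, cv2
from scipy.spatial.transform import Rotation as R
from plant import telemetry, snapshot, workorder, nets
def cam(p,obs=None):
    K=np.array([[p['fx'],0,p['cx']],[0,p['fy'],p['cy']],[0,0,1.]])
    if 'mount' in p:
        T=np.eye(4);T[:3,:3]=R.from_euler('xyz',obs['orientation'],degrees=True).as_matrix();T[:3,3]=obs['tool_pos']
        W=np.linalg.inv(T@np.array(p['mount']));return K,W[:3,:3],W[:3,3]
    return K,cv2.Rodrigues(np.array(p['rvec'],float))[0],np.array(p['tvec'],float).ravel()
def proj(c,X):
    K,r,t=c;q=K@(r@np.asarray(X,float)+t);return q[:2]/q[2]
def ray(c,uv):
    K,r,t=c;d=r.T@np.linalg.solve(K,[uv[0],uv[1],1.]);return -r.T@t,d/np.linalg.norm(d)
def atz(c,uv,z):
    o,d=ray(c,uv);return o+d*(z-o[2])/d[2]
def tri(rs):
    A=0;b=0
    for o,d in rs:
        P=np.eye(3)-np.outer(d,d);A=A+P;b=b+P@o
    return np.linalg.solve(A,b)
E
python3 - <<'E'
from h import *
np.set_printoptions(precision=4,suppress=True)
o=telemetry.get_obs();print(o)
ps={n:snapshot(n) for n in('scene','top')}
cv2.imwrite('pics/st.png',cv2.cvtColor(cv2.resize(np.hstack([ps['scene']['frame'],ps['top']['frame']]),(800,300)),cv2.COLOR_RGB2BGR))
cv2.imwrite('pics/top.png',cv2.cvtColor(cv2.resize(ps['top']['frame'],(800,600)),cv2.COLOR_RGB2BGR))
cs={n:cam(p) for n,p in ps.items()}
for n in cs: print(n,ray(cs[n],(280,210)))
for q in ['holder','notch_mid','tension_bar','core','roll','rest','basket','basket_in','cake_a','spare_roll']:
    for n,p in ps.items():
        print(q,n,[(np.round(d['uv'],1).tolist(),round(d['confidence'],2)) for d in nets.landmark_of(p,q)][:4])
E
```

```text
pics
{'clock': 0.0, 'joint_pos': array([-47.6609,  20.5912,   0.6318,  -0.0195, -70.1355, -16.5066]), 'qvel': array([-0.1258, -0.0981, -0.0997, -0.0006, -0.0089, -0.0778]), 'tau': array([  0.001 , -58.2715,  29.3067,   6.9972,   0.0071,  -0.0002]), 'tool_pos': array([ 0.294 , -0.6074,  0.4037]), 'orientation': array([ 179.9039,   -0.0093, -154.1742]), 'force': array([-0.0389,  0.3986,  0.7479]), 'moment': array([-0.0232, -0.0916,  0.0184]), 'gripper_force': 0.0, 'opening': 0.08760140028818499}
scene (array([0.9962, 0.5623, 1.1643]), array([-0.3491, -0.4475, -0.8233]))
top (array([ 0.5144, -0.0098,  1.2054]), array([ 0.0219, -0.0105, -0.9997]))
holder scene [([244.8, 249.4], 0.73)]
holder top [([280.1, 171.8], 0.56)]
notch_mid scene [([243.7, 229.7], 0.91)]
notch_mid top [([280.9, 162.9], 0.81), ([385.8, 229.3], 0.65), ([290.6, 210.9], 0.64)]
tension_bar scene []
tension_bar top [([293.0, 213.8], 0.57)]
core scene [([246.3, 233.0], 0.94), ([409.3, 258.0], 0.94), ([301.3, 365.0], 0.76), ([244.6, 315.0], 0.51)]
core top [([162.5, 139.7], 0.92), ([276.0, 166.6], 0.89), ([177.1, 280.9], 0.7), ([384.5, 228.3], 0.44)]
roll scene [([368.5, 314.9], 0.6)]
roll top [([157.3, 211.8], 0.57)]
rest scene [([369.9, 318.3], 0.61)]
rest top [([389.9, 228.5], 0.39)]
basket scene [([228.1, 149.0], 0.85)]
basket top [([388.2, 230.1], 0.59)]
basket_in scene [([228.5, 154.3], 0.74)]
basket_in top [([389.0, 229.4], 0.86)]
cake_a scene [([313.0, 197.8], 0.9), ([246.8, 311.6], 0.8)]
cake_a top [([283.6, 255.8], 0.96), ([237.3, 130.5], 0.6)]
spare_roll scene [([188.1, 244.1], 0.97)]
spare_roll top [([314.7, 129.2], 0.57), ([283.2, 254.3], 0.24)]
```

View pics/top.png

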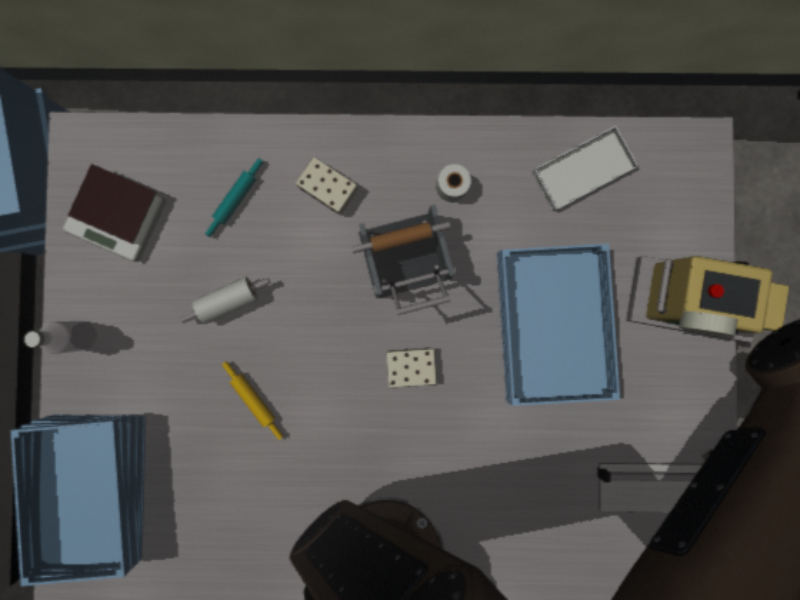

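View pics/st.png

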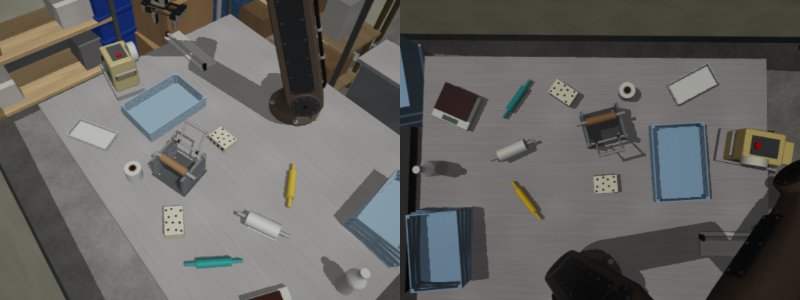

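The top view (800x600 scale) shows the brown core in the holder at about (402,236) and the tension bar on the robot's side at (425,305). The fresh white roll is at (225,300) and the single basket at (560,323). The cakes are at (412,367) and (327,186), and the spare roll is at (455,181). The teal and yellow core-shaped things and the basket stack are decoys.

```bash
cat >> h.py <<'E'
def yawdeg(v): return np.degrees(np.arctan2(v[1],v[0]))
def axis(m):
    c,s,a=cv2.minAreaRect(np.argwhere(m)[:,::-1].astype(np.float32)); b=cv2.boxPoints((c,s,a))
    e=(b[1]-b[0],b[2]-b[1]); i=int(np.linalg.norm(e[1])>np.linalg.norm(e[0])); h=e[i]/2
    return np.array(c),h,s
E
python3 - <<'E'
from h import *
np.set_printoptions(precision=4,suppress=True)
ps={n:snapshot(n) for n in('scene','top')}
cs={n:cam(p) for n,p in ps.items()}
print(ps['top']['fx'],snapshot('wrist')['mount'])
A={}
for q,z in [('core',.1),('roll',.035),('basket',.03),('holder',.05),('cake_a',.035),('spare_roll',.06)]:
    for n,p in ps.items():
        for d in nets.masks_of(p,q):
            if d['confidence']<.3: continue
            c,h,s=axis(d['region'])
            a,b,m=[atz(cs[n],x,z) for x in(c-h,c+h,c)]
            f=p['frame'][d['region']].mean(0)
            print(q,n,'%.2f'%d['confidence'],c,'rgb',f.astype(int),'mid',m[:2],'len %.3f yaw %.1f'%(np.linalg.norm(b-a),yawdeg(b-a)%180))
print('core tri',tri([ray(cs['scene'],(246.3,233)),ray(cs['top'],(276,166.6))]))
print('notch tri',tri([ray(cs['scene'],(243.7,229.7)),ray(cs['top'],(280.9,162.9))]))
print('basket tri',tri([ray(cs['scene'],(228.5,154.3)),ray(cs['top'],(389,229.4))]))
print('roll tri',tri([ray(cs['scene'],(368.5,314.9)),ray(cs['top'],(157.3,211.8))]))
E
```

```text
390.52447693774997 [[ 0.0006 -0.9538 -0.3004  0.0807]
 [ 1.      0.0006  0.      0.0005]
 [ 0.0002 -0.3004  0.9538  0.0204]
 [ 0.      0.      0.      1.    ]]
core scene 0.92 [407.0616 259.0077] rgb [155 137  58] mid [0.377  0.3094] len 0.190 yaw 37.3
core scene 0.86 [298.992  366.8003] rgb [ 49 126 123] mid [0.7748 0.3516] len 0.182 yaw 144.5
core scene 0.67 [243.6923 230.9615] rgb [129 108  85] mid [ 0.665  -0.0216] len 0.201 yaw 105.1
core top 0.95 [176.84 280.12] rgb [128 105  27] mid [0.3383 0.2671] len 0.177 yaw 38.0
core top 0.80 [280.9706 165.8824] rgb [92 71 53] mid [ 0.6641 -0.023 ] len 0.194 yaw 104.6
roll scene 0.82 [368.6362 314.2608] rgb [166 167 162] mid [0.5359 0.3452] len 0.197 yaw 114.3
roll top 0.57 [157.1541 209.8391] rgb [122 122 117] mid [0.5369 0.3465] len 0.199 yaw 115.1
basket scene 0.79 [228.7281 147.0998] rgb [123 142 154] mid [ 0.4952 -0.3555] len 0.393 yaw 6.4
basket top 0.81 [390.4638 226.8845] rgb [ 90 113 130] mid [ 0.4928 -0.3543] len 0.329 yaw 3.3
holder scene 0.79 [258.8673 220.5089] rgb [91 93 92] mid [ 0.5944 -0.0513] len 0.308 yaw 17.1
holder top 0.66 [286.3123 183.0244] rgb [56 57 57] mid [ 0.62 -0.04] len 0.204 yaw 16.0
cake_a scene 0.74 [311.  194.5] rgb [160 157 144] mid [ 0.4077 -0.0392] len 0.117 yaw 89.8
cake_a scene 0.65 [243. 311.] rgb [170 166 153] mid [0.7862 0.1404] len 0.125 yaw 54.9
cake_a top 0.80 [228.4615 129.8077] rgb [137 134 118] mid [0.7809 0.1358] len 0.121 yaw 56.7
cake_a top 0.60 [287.4142 257.0255] rgb [148 146 128] mid [ 0.4    -0.0456] len 0.098 yaw 93.1
spare_roll scene 0.59 [186.65 240.45] rgb [148 147 141] mid [ 0.7955 -0.1146] len 0.100 yaw 74.1
spare_roll top 0.84 [317.  127.5] rgb [119 116 110] mid [ 0.7844 -0.1289] len 0.074 yaw 0.3
core tri [ 0.6628 -0.0098  0.1021]
notch tri [ 0.6686 -0.0206  0.1116]
basket tri [ 0.4874 -0.3684 -0.0233]
roll tri [0.5329 0.3464 0.0284]
```

```bash
python3 -m creep '[[[-0.147,0.091,0,0,1],[-0.147,0.091,0,0,1],[-0.147,0.091,0,0,1],[-0.147,0.091,0,0,1],[-0.147,0.091,0,0,1],[-0.147,0.091,0,0,1],[-0.147,0.091,0,0,1]]]' >/dev/null
python3 -m creep '[[[-0.147,0.091,0,0,1],[-0.147,0.091,0,0,1],[-0.147,0.091,0,0,1],[-0.147,0.091,0,0,1],[-0.147,0.091,0,0,1],[-0.147,0.091,0,0,1],[-0.147,0.091,0,0,1]]]' >/dev/null
python3 -m creep '[[[-0.147,0.091,0,0,1],[-0.147,0.091,0,0,1],[-0.147,0.091,0,0,1],[-0.147,0.091,0,0,1],[-0.147,0.091,0,0,1],[-0.147,0.091,0,0,1]]]' >/dev/null
python3 -m creep '[[[0,0,0,-0.073,1],[0,0,0,-0.073,1],[0,0,0,-0.073,1],[0,0,0,-0.073,1],[0,0,0,-0.073,1],[0,0,0,-0.073,1]]]' >/dev/null
python3 -m creep '[[[0,0,0,-0.073,1],[0,0,0,-0.073,1],[0,0,0,-0.073,1],[0,0,0,-0.073,1],[0,0,0,-0.073,1],[0,0,0,-0.073,1],[0,0,0,0,1],[0,0,0,0,1]]]'
cat >> h.py <<'E'
def look(q,z,name=None,n=3):
    o=telemetry.get_obs();p=snapshot('wrist');c=cam(p,o)
    if name: cv2.imwrite('pics/'+name,cv2.cvtColor(p['frame'],cv2.COLOR_RGB2BGR))
    for d in nets.masks_of(p,q)[:n]:
        m,h,s=axis(d['region']);a,b=atz(c,m-h,z),atz(c,m+h,z)
        print(q,'conf %.2f'%d['confidence'],'uv',m.round(1),'h',h.round(1),'mid',atz(c,m,z)[:2].round(4),'len %.3f wid-px %.0f yaw %.2f'%(np.linalg.norm(b-a),min(s),yawdeg(b-a)%180))
    return o,p,c
def goal(xyz,yaw):
    "grasp-point target -> tool-frame deltas (0.2 m units), spin (pi/2 units); shifts first, spin after"
    o=telemetry.get_obs();M=R.from_euler('xyz',o['orientation'],degrees=True).as_matrix()
    g=o['tool_pos']+M[:,2]*.159
    d=M.T@(np.array(xyz)-g)/.2; y=(yaw-o['orientation'][2]+90)%180-90
    print('grasp',g.round(4),'yaw',o['orientation'].round(2),'| units dx,dy,dz',d.round(4),'spin',round(-y/90,4),'clock',o['clock'])
E
python3 - <<'E'
from h import *
o,p,c=look('core',.1,'w1.png')
goal((.665,-.022,.108),104.8)
E
```

```text
clock: 4.68
tool_pos: [0.6647, -0.0237, 0.4047]
orientation: [-180.0, -0.0, -75.5]
force: [-0.4, 0.1, 0.3]
opening: 0.088
gripper_force: 0.0
core conf 0.87 uv [284.5 177.5] h [  0.  105.5] mid [ 0.6703 -0.0361] len 0.194 wid-px 37 yaw 104.41
grasp [ 0.6647 -0.0237  0.2457] yaw [180.     0.   -75.53] | units dx,dy,dz [-0.0081 -0.0036  0.6883] spin -0.0037 clock 4.7833
```

View pics/w1.png

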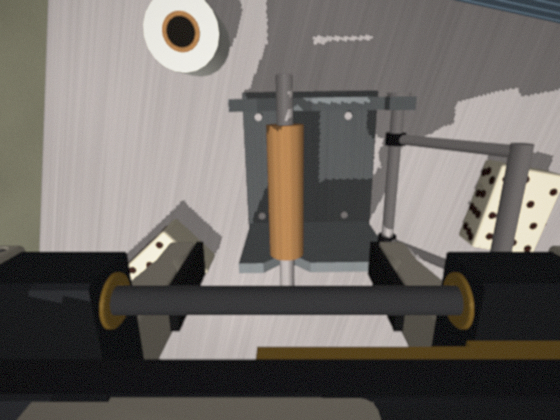

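The wrist view shows the brown core upright at u≈285, with its cardboard from v≈125 to 260. It lies in both notches, and the bar is to the right, on the robot's side. I'll descend part-way and look again to get the height.

```bash
cat >> h.py <<'E'
def brown(p):
    h=cv2.cvtColor(p['frame'],cv2.COLOR_RGB2HSV);m=cv2.inRange(h,(5,110,60),(20,255,255))
    n,l,s,_=cv2.connectedComponentsWithStats(m);i=1+np.argmax(s[1:,4]);return l==i
E
cat > m.py <<'E'
from h import *
o=telemetry.get_obs();p=snapshot('wrist');c=cam(p,o);m,h,s=axis(brown(p));print(m,h,s)
for z in(.09,.1,.11,.116):
    a,b=atz(c,m-h,z),atz(c,m+h,z);print(z,((a+b)/2).round(4),'len %.4f yaw %.2f'%(np.linalg.norm(b-a),yawdeg(b-a)%180))
print([x.tolist() for x in ray(c,m)])
E
python3 m.py
python3 -m creep '[[[0,0,0.1,-0.002,1],[0,0,0.1,-0.002,1],[0,0,0.1,0,1],[0,0,0,0,1],[0,0,0,0,1]]]'
python3 m.py
```

```text
[285.  191.5] [ 0.  67.5] (135.0, 36.0)
0.09 [ 0.665  -0.0169  0.09  ] len 0.1315 yaw 104.44
0.1 [ 0.6657 -0.0198  0.1   ] len 0.1270 yaw 104.44
0.11 [ 0.6663 -0.0227  0.11  ] len 0.1226 yaw 104.44
0.116 [ 0.6668 -0.0244  0.116 ] len 0.1199 yaw 104.44
[[0.6854015115073304, -0.10182940740502888, 0.3842231753150873], [-0.0634285630009093, 0.26448247735249814, -0.9623023623420681]]
clock: 5.25
tool_pos: [0.6646, -0.0238, 0.344]
orientation: [179.9, -0.0, -75.0]
force: [-0.2, 0.3, 0.5]
opening: 0.0875
gripper_force: 0.0
[283.49996948 207.49996948] [ 0.      77.49998] (154.99996948242188, 44.99999237060547)
0.09 [ 0.6661 -0.021   0.09  ] len 0.1238 yaw 104.85
0.1 [ 0.667  -0.0245  0.1   ] len 0.1185 yaw 104.85
0.11 [ 0.6678 -0.0279  0.11  ] len 0.1132 yaw 104.85
0.116 [ 0.6683 -0.03    0.116 ] len 0.1100 yaw 104.85
[[0.6859198020776403, -0.10174678726120588, 0.3235594872887756], [-0.07544799189435593, 0.3094984695098357, -0.9479020507890985]]
```

```bash
python3 -c "
from h import *
goal((.6665,-.0235,.109),104.6)"
```

```text
grasp [ 0.6651 -0.0238  0.1864] yaw [-1.800e+02 -3.000e-02 -7.501e+01] | units dx,dy,dz [-1.000e-04 -7.000e-03  3.868e-01] spin 0.0043 clock 5.3
```

```bash
python3 -m creep '[[[0,-0.007,0.07,0.003,1],[0,0,0.08,0,1],[0,0,0.08,0,1],[0,0,0.07,0,1],[0,0,0.05,0,1],[0,0,0.037,0,1],[0,0,0,0,1]]]'
python3 -m creep '[[[0,0,0,0,0],[0,0,0,0,0],[0,0,0,0,0],[0,0,0,0,0],[0,0,0,0,0],[0,0,0,0,0],[0,0,0,0,0],[0,0,0,0,0]]]'
python3 -c "
from h import *
goal((.6665,-.0235,.109),104.6)"
```

```text
clock: 5.88
tool_pos: [0.666, -0.0234, 0.2666]
orientation: [179.9, 0.0, -75.3]
force: [-0.4, 0.6, -0.5]
opening: 0.0877
gripper_force: 0.0
clock: 6.55
tool_pos: [0.6661, -0.0234, 0.2673]
orientation: [-180.0, 0.0, -75.2]
force: [0.5, 0.7, 0.6]
opening: 0.0395
gripper_force: 0.0
grasp [ 0.6661 -0.0234  0.1083] yaw [-179.99    0.    -75.24] | units dx,dy,dz [ 0.0011 -0.0018 -0.0034] spin 0.0018 clock 6.55
```

```bash
python3 -m creep '[[[0,0,0,0,0],[0,0,0,0,0],[0,0,0,0,0],[0,0,0,0,0]]]'
python3 -m creep '[[[0,0,-0.03,0,0],[0,0,-0.06,0,0],[0,0,-0.1,0,0],[0,0,-0.1,0,0],[0,0,-0.12,0,0],[0,0,-0.12,0,0],[0,0,-0.12,0,0],[0,0,-0.1,0,0]]]'
python3 -c "
from h import *
goal((.493,-.355,.24),3.3)"
```

```text
clock: 6.88
tool_pos: [0.6657, -0.0235, 0.2672]
orientation: [179.9, 0.0, -75.2]
force: [-3.6, -1.1, 2.1]
opening: 0.0313
gripper_force: 30.0
clock: 7.55
tool_pos: [0.6661, -0.0234, 0.4206]
orientation: [-179.8, -0.0, -75.2]
force: [1.0, -0.6, -1.5]
opening: 0.0312
gripper_force: 30.0
grasp [ 0.6666 -0.0234  0.2616] yaw [-1.7984e+02 -3.0000e-02 -7.5230e+01] | units dx,dy,dz [1.382  1.2623 0.1049] spin -0.8726 clock 7.55
```

```bash
python3 -m creep '[[[0.115,0.105,0,0,0],[0.115,0.105,0,0,0],[0.115,0.105,0,0,0],[0.115,0.105,0,0,0],[0.115,0.105,0,0,0],[0.115,0.105,0,0,0]]]' >/dev/null
python3 -m creep '[[[0.115,0.105,0,0,0],[0.115,0.105,0,0,0],[0.115,0.105,0,0,0],[0.115,0.105,0,0,0],[0.115,0.105,0,0,0],[0.115,0.105,0,0,0]]]' >/dev/null
python3 -m creep '[[[0,0,0,-0.073,0],[0,0,0,-0.073,0],[0,0,0,-0.073,0],[0,0,0,-0.073,0],[0,0,0,-0.073,0],[0,0,0,-0.073,0]]]' >/dev/null
python3 -m creep '[[[0,0,0,-0.073,0],[0,0,0,-0.073,0],[0,0,0,-0.073,0],[0,0,0,-0.073,0],[0,0,0,-0.073,0],[0,0,0,-0.073,0],[0,0,0,0,0]]]'
python3 - <<'E'
from h import *
o=telemetry.get_obs();p=snapshot('wrist');t=snapshot('top')
f=np.hstack([p['frame'],t['frame']]);cv2.imwrite('pics/w2.png',cv2.cvtColor(cv2.resize(f,(800,300)),cv2.COLOR_RGB2BGR))
goal((.493,-.355,.031),3.3)
E
```

```text
clock: 9.63
tool_pos: [0.4928, -0.3545, 0.4184]
orientation: [180.0, -0.1, 3.9]
force: [0.0, -0.2, -2.3]
opening: 0.0314
gripper_force: 30.0
grasp [ 0.4929 -0.3545  0.2591] yaw [ 1.7997e+02 -6.0000e-02  3.3800e+00] | units dx,dy,dz [-1.1000e-03  1.8000e-03  1.1404e+00] spin 0.0009 clock 9.7333
```

View pics/w2.png

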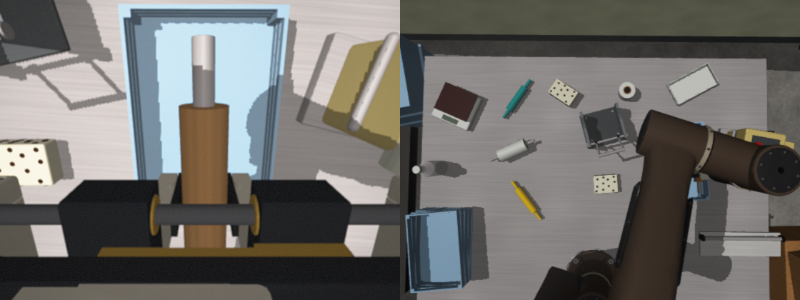

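The wrist view shows the core held centred and level over the basket, lined up with its long side. The top view shows the holder empty.

```bash
python3 -m creep '[[[0,0,0.15,0,0],[0,0,0.15,0,0],[0,0,0.15,0,0],[0,0,0.15,0,0],[0,0,0.15,0,0],[0,0,0.15,0,0],[0,0,0.1,0,0],[0,0,0.08,0,0]]]'
python3 -m creep '[[[0,0,0.015,0,0],[0,0,0.015,0,0],[0,0,0.015,0,0],[0,0,0.01,0,0]]]'
python3 -c "
from h import *
goal((.493,-.355,.03),3.3)"
```

```text
clock: 10.4
tool_pos: [0.4923, -0.3543, 0.1993]
orientation: [-180.0, 0.1, 3.4]
force: [-0.7, 0.3, -1.7]
opening: 0.0314
gripper_force: 30.0
clock: 10.73
tool_pos: [0.4933, -0.3547, 0.1914]
orientation: [179.9, -0.1, 3.6]
force: [0.1, -0.7, -1.9]
opening: 0.0313
gripper_force: 30.0
grasp [ 0.4936 -0.3548  0.0324] yaw [ 1.7995e+02 -1.1000e-01  3.5500e+00] | units dx,dy,dz [-0.0032  0.0007  0.0117] spin 0.0028 clock 10.7333
```

Lower in small steps until contact.

```bash
python3 -m creep '[[[0,0,0.007,0,0],[0,0,0.005,0,0],[0,0,0,0,0],[0,0,0,0,0]]]'
python3 -m creep '[[[0,0,0.005,0,0],[0,0,0,0,0],[0,0,0,0,0]]]'
```

```text
clock: 11.07
tool_pos: [0.4928, -0.3545, 0.1883]
orientation: [180.0, -0.0, 3.6]
force: [-0.3, 0.2, -2.0]
opening: 0.0312
gripper_force: 30.0
clock: 11.32
tool_pos: [0.4928, -0.3545, 0.1882]
orientation: [180.0, -0.0, 3.6]
force: [-3.2, 3.5, 8.3]
opening: 0.0315
gripper_force: 30.0
```

```bash
python3 -m creep '[[[0,0,0,0,1],[0,0,0,0,1],[0,0,0,0,1],[0,0,0,0,1],[0,0,0,0,1],[0,0,0,0,1],[0,0,0,0,1],[0,0,0,0,1]]]'
python3 -m creep '[[[0,0,-0.05,0,1],[0,0,-0.15,0,1],[0,0,-0.15,0,1],[0,0,-0.15,0,1],[0,0,-0.15,0,1],[0,0,-0.15,0,1],[0,0,-0.15,0,1],[0,0,-0.15,0,1]]]'
python3 -m creep '[[[0.018,-0.145,0,0,1],[0.018,-0.145,0,0,1],[0.018,-0.145,0,0,1],[0.018,-0.145,0,0,1],[0.018,-0.145,0,0,1],[0.018,-0.145,0,0,1],[0.018,-0.145,0,0,1],[0.018,-0.145,0,0,1]]]' >/dev/null
python3 -m creep '[[[0.018,-0.145,0,0,1],[0.018,-0.145,0,0,1],[0.018,-0.145,0,0,1],[0.018,-0.145,0,0,1],[0.018,-0.145,0,0,1],[0.018,-0.145,0,0,1],[0.018,-0.145,0,0,1],[0.018,-0.145,0,0,1]]]' >/dev/null
python3 -m creep '[[[0.018,-0.145,0,0,1],[0.018,-0.145,0,0,1],[0.018,-0.145,0,0,1],[0.018,-0.145,0,0,1],[0.018,-0.145,0,0,1],[0.018,-0.145,0,0,1],[0.018,-0.145,0,0,1],[0.018,-0.145,0,0,1]]]' >/dev/null
python3 -m creep '[[[0,0,0,0.076,1],[0,0,0,0.076,1],[0,0,0,0.076,1],[0,0,0,0.076,1],[0,0,0,0.076,1],[0,0,0,0,1]]]' >/dev/null
python3 -m creep '[[[0,0,0,0.076,1],[0,0,0,0.076,1],[0,0,0,0.076,1],[0,0,0,0.076,1],[0,0,0,0.076,1],[0,0,0,0,1]]]'
cat > r.py <<'E'
from h import *
import sys
o,p,c=look('roll',.035,sys.argv[1]); t=snapshot('top')
print([(x['uv'],x['confidence'])for x in nets.landmark_of(p,'roll')])
m=brown(t); print('brown top',axis(m)[0],atz(cam(t),axis(m)[0],.021),m.sum())
goal((.5364,.346,.043),114.7)
cv2.imwrite('pics/t'+sys.argv[1],cv2.cvtColor(t['frame'],cv2.COLOR_RGB2BGR))
E
python3 r.py w3.png
```

```text
clock: 11.98
tool_pos: [0.4927, -0.3545, 0.1868]
orientation: [-180.0, 0.0, 3.6]
force: [0.4, -0.2, -0.3]
opening: 0.079
gripper_force: 0.0
clock: 12.65
tool_pos: [0.4922, -0.3543, 0.4095]
orientation: [180.0, -0.0, 3.6]
force: [1.1, 0.1, 0.1]
opening: 0.0874
gripper_force: 0.0
clock: 15.65
tool_pos: [0.5351, 0.3454, 0.4074]
orientation: [-180.0, 0.0, -64.9]
force: [0.6, 0.4, -0.7]
opening: 0.087
gripper_force: 0.0
roll conf 0.69 uv [285.  165.5] h [ 0.  90.5] mid [0.5419 0.3365] len 0.201 wid-px 52 yaw 115.08
[([284.5, 172.8], 0.81)]
brown top [546.5 378. ] [ 0.04779208 -0.82085154  0.021     ] 984
grasp [0.5352 0.3456 0.2481] yaw [-1.7999e+02  1.0000e-02 -6.4510e+01] | units dx,dy,dz [ 6.0000e-04 -6.0000e-03  1.0256e+00] spin 0.0087 clock 15.85
```

View pics/w3.png

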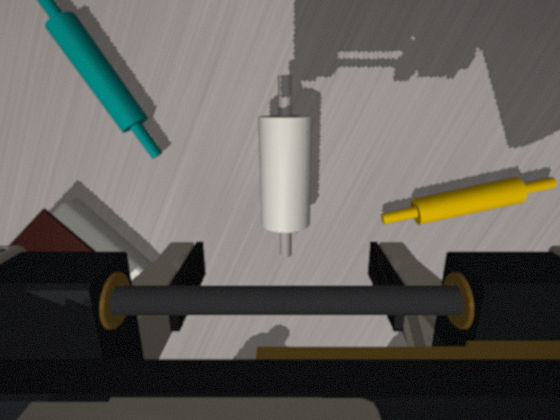

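View pics/tw3.png

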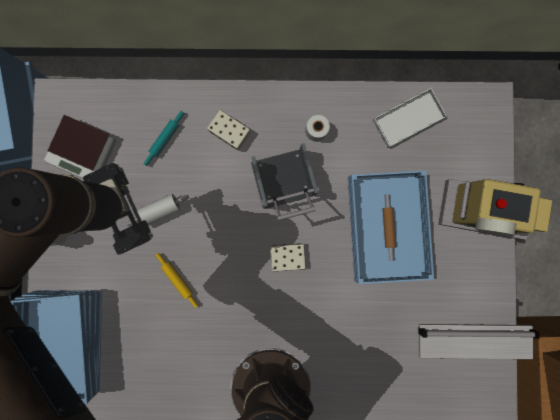

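The wrist view shows the roll upright at u≈285, with its spindle ends at v≈75 and 256. The top view shows the core lying in the basket at (390,227), clear of the walls.

```bash
cat > r2.py <<'E'
from h import *
o=telemetry.get_obs();p=snapshot('wrist');c=cam(p,o);s=snapshot('scene');cs=cam(s);T=snapshot('top')
g=None
for x in nets.masks_of(p,'roll')[:1]:
    m,h,_=axis(x['region']);print(m,h)
    a,b=atz(c,m-h,.035),atz(c,m+h,.035);g=(a+b)/2;print('mid',g,'len',np.linalg.norm(a-b),'yaw',yawdeg(a-b)%180)
for x in nets.landmark_of(s,'roll'): print('tri scene/wrist',tri([ray(cs,x['uv']),ray(c,proj(c,g))]),x['confidence'])
goal((*g[:2],.043),yawdeg(a-b))
E
python3 r2.py
```

```text
[286. 165.] [ 0. 91.]
mid [0.53766599 0.34337101 0.035     ] len 0.20221010451516064 yaw 115.50903413286315
tri scene/wrist [0.53796132 0.34305114 0.03562448] 0.94
grasp [0.5352 0.3456 0.2479] yaw [180.    -0.   -64.73] | units dx,dy,dz [ 0.0152 -0.0065  1.0244] spin -0.0026 clock 16.1
```

```bash
python3 -m creep '[[[0.015,-0.007,0.14,-0.002,1],[0,0,0.15,0,1],[0,0,0.15,0,1],[0,0,0.15,0,1],[0,0,0.15,0,1],[0,0,0.14,0,1],[0,0,0.1,0,1],[0,0,0.044,0,1]]]'
python3 -m creep '[[[0,0,0,0,0],[0,0,0,0,0],[0,0,0,0,0],[0,0,0,0,0],[0,0,0,0,0],[0,0,0,0,0],[0,0,0,0,0]]]'
python3 -m creep '[[[0,0,0,0,0],[0,0,0,0,0]]]'
```

```text
clock: 16.77
tool_pos: [0.537, 0.3427, 0.1987]
orientation: [179.7, -0.1, -64.6]
force: [-0.9, -0.9, -0.1]
opening: 0.0877
gripper_force: 0.0
clock: 17.35
tool_pos: [0.5378, 0.3436, 0.2033]
orientation: [-179.9, 0.0, -64.6]
force: [-2.7, -0.6, 6.5]
opening: 0.0553
gripper_force: 30.0
clock: 17.52
tool_pos: [0.5378, 0.3436, 0.2033]
orientation: [-179.9, 0.0, -64.6]
force: [-3.2, -0.2, 6.2]
opening: 0.0557
gripper_force: 30.0
```

```bash
python3 -m creep '[[[0,0,-0.04,0,0],[0,0,-0.1,0,0],[0,0,-0.15,0,0],[0,0,-0.15,0,0],[0,0,-0.15,0,0],[0,0,-0.15,0,0],[0,0,-0.15,0,0],[0,0,-0.11,0,0]]]'
python3 - <<'E'
from h import *
ps=[snapshot(n) for n in('top','scene')];cs=[cam(p) for p in ps]
for q in('notch_mid','holder','tension_bar'):
    L=[nets.landmark_of(p,q)[:2] for p in ps]
    print(q,[[(np.round(d['uv'],1).tolist(),d['confidence'])for d in l] for l in L])
    if all(L): print(' tri',tri([ray(c,l[0]['uv']) for c,l in zip(cs,L)]),[atz(c,l[0]['uv'],.1 if q[0]=='n' else 0)[:2] for c,l in zip(cs,L)])
for p,n in zip(ps,('a','b')):
    x=nets.masks_of(p,'holder')[0]['region'];v,u=np.where(x);print(u.min(),u.max(),v.min(),v.max())
f=ps[0]['frame'][135:235,235:365];cv2.imwrite('pics/hold.png',cv2.cvtColor(cv2.resize(f,(780,600),interpolation=cv2.INTER_CUBIC),cv2.COLOR_RGB2BGR))
h=np.radians(14.8)
for X in((0,-.073,.112),(0,.073,.112),(.045,.073,.112),(.045,-.073,.112),(-.1,.073,.112),(-.1,-.073,.112)):
    w=np.array([.6663+X[0]*np.cos(h)-X[1]*np.sin(h),-.0235+X[0]*np.sin(h)+X[1]*np.cos(h),X[2]]);u=proj(cs[0],w);print(X,((u-[235,135])*6).round())
goal((.6663,-.0235,.2),104.8)
E
```

```text
clock: 18.18
tool_pos: [0.5376, 0.3431, 0.4049]
orientation: [-179.9, 0.0, -64.6]
force: [0.2, 0.9, -4.6]
opening: 0.0555
gripper_force: 30.0
notch_mid [[([278.6, 166.1], 0.9)], [([241.4, 228.8], 0.7)]]
 tri [ 0.66602745 -0.01971063  0.11343261] [array([ 0.66343918, -0.01630282]), array([ 0.66599084, -0.03101828])]
holder [[], [([248.9, 246.2], 0.61)]]
tension_bar [[([292.9, 214.2], 0.7), ([234.9, 130.3], 0.38)], [([273.4, 175.1], 0.66)]]
 tri [ 0.52982922 -0.05671842  0.20333427] [array([ 0.52831032, -0.06244002]), array([ 0.43571677, -0.19166221])]
252 318 144 219
210 288 168 274
(0, -0.073, 0.112) [428. 139.]
(0, 0.073, 0.112) [126. 215.]
(0.045, 0.073, 0.112) [103. 123.]
(0.045, -0.073, 0.112) [404.  47.]
(-0.1, 0.073, 0.112) [178. 422.]
(-0.1, -0.073, 0.112) [481. 345.]
grasp [0.5374 0.3431 0.2416] yaw [ 1.7987e+02 -5.0000e-02 -6.4620e+01] | units dx,dy,dz [1.9323 0.2029 0.2099] spin 0.1175 clock 18.6833
```

View pics/hold.png

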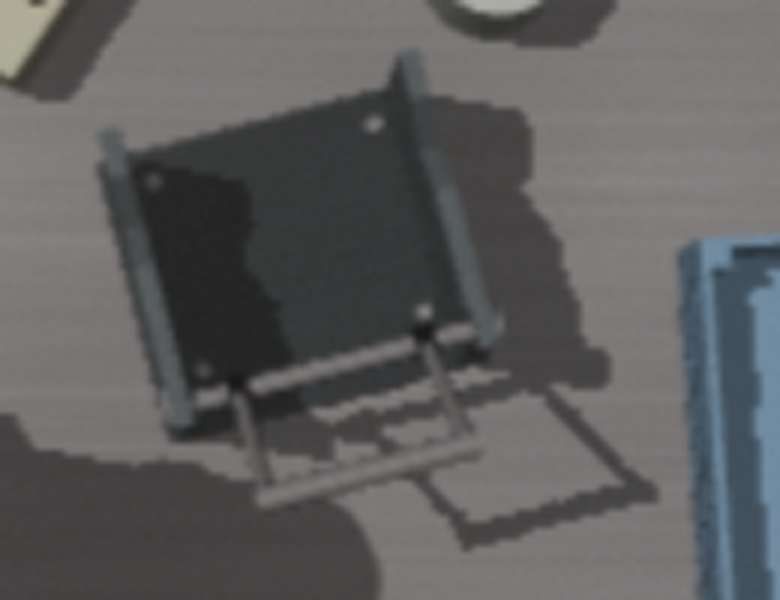

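The top crop shows the empty holder with its bar leant back. The plate corners (112,130), (408,52), (178,425) and (487,345) match my prediction to within about 1.5 image pixels, so the holder pose is confirmed.

```bash
python3 -m creep '[[[0.138,0.0145,0,0,0],[0.138,0.0145,0,0,0],[0.138,0.0145,0,0,0],[0.138,0.0145,0,0,0],[0.138,0.0145,0,0,0],[0.138,0.0145,0,0,0],[0.138,0.0145,0,0,0]]]' >/dev/null
python3 -m creep '[[[0.138,0.0145,0,0,0],[0.138,0.0145,0,0,0],[0.138,0.0145,0,0,0],[0.138,0.0145,0,0,0],[0.138,0.0145,0,0,0],[0.138,0.0145,0,0,0],[0.138,0.0145,0,0,0]]]' >/dev/null
python3 -m creep '[[[0,0,0,0.059,0],[0,0,0,0.059,0],[0,0,0,0,0],[0,0,0,0,0]]]'
python3 - <<'E'
from h import *
o,p,c=look('roll',.2325,'w4.png')
goal((.6663,-.0245,.1093),104.8)
E
```

```text
clock: 20.18
tool_pos: [0.6667, -0.0232, 0.4013]
orientation: [179.9, 0.0, -75.1]
force: [-0.2, 0.3, -4.7]
opening: 0.0554
gripper_force: 30.0
roll conf 0.84 uv [286.4 195.8] h [   1.8 -149.8] mid [ 0.6766 -0.0586] len 0.151 wid-px 124 yaw 104.27
grasp [ 0.6666 -0.0227  0.2427] yaw [179.97   0.   -75.06] | units dx,dy,dz [0.0081 0.0033 0.667 ] spin 0.0016 clock 20.2833
```

View pics/w4.png

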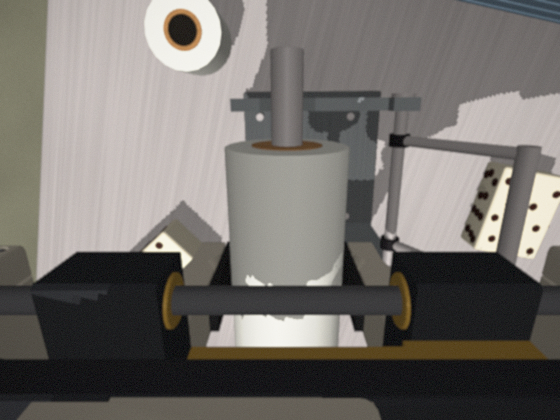

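The roll is held square over the holder, with its spindle at u≈287 above the far notch. I'll lower it and finish slowly.

```bash
python3 -m creep '[[[0.008,0.003,0.1,0,0],[0,0,0.12,0,0],[0,0,0.12,0,0],[0,0,0.12,0,0],[0,0,0.1,0,0],[0,0,0.06,0,0],[0,0,0.015,0,0],[0,0,0,0,0]]]'
python3 -m creep '[[[0,0,0.01,0,0],[0,0,0.01,0,0],[0,0,0,0,0],[0,0,0,0,0]]]'
```

```text
clock: 20.95
tool_pos: [0.6666, -0.0245, 0.2745]
orientation: [179.9, -0.0, -75.2]
force: [0.7, 0.0, -4.6]
opening: 0.0553
gripper_force: 30.0
clock: 21.28
tool_pos: [0.6667, -0.0247, 0.2719]
orientation: [-179.9, -0.0, -75.2]
force: [-0.6, -0.1, -4.3]
opening: 0.0555
gripper_force: 30.0
```

```bash
python3 -m creep '[[[0,0,0.008,0,0],[0,0,0,0,0],[0,0,0,0,0]]]'
python3 -m creep '[[[0,0,0.006,0,0],[0,0,0,0,0],[0,0,0,0,0]]]'
python3 -m creep '[[[0,0,0.004,0,0],[0,0,0,0,0],[0,0,0,0,0]]]'
```

```text
clock: 21.53
tool_pos: [0.6665, -0.0248, 0.2696]
orientation: [-180.0, -0.0, -75.2]
force: [-1.0, 0.5, -6.0]
opening: 0.0552
gripper_force: 30.0
clock: 21.78
tool_pos: [0.6666, -0.0248, 0.2689]
orientation: [-180.0, -0.0, -75.2]
force: [-2.6, 0.3, 2.2]
opening: 0.0554
gripper_force: 30.0
clock: 22.03
tool_pos: [0.6665, -0.0248, 0.2689]
orientation: [-180.0, -0.0, -75.2]
force: [-4.8, 0.7, 8.1]
opening: 0.0548
gripper_force: 30.0
```

```bash
python3 -m creep '[[[0,0,0,0,1],[0,0,0,0,1],[0,0,0,0,1],[0,0,0,0,1],[0,0,0,0,1],[0,0,0,0,1],[0,0,0,0,1],[0,0,0,0,1]]]'
python3 -m creep '[[[0,0,-0.03,0,1],[0,0,-0.08,0,1],[0,0,-0.12,0,1],[0,0,-0.12,0,1],[0,0,-0.12,0,1],[0,0,-0.12,0,1],[0,0,-0.12,0,1],[0,0,-0.05,0,1]]]'
python3 -m creep '[[[0,0.122,0,0,0],[0,0.122,0,0,0],[0,0.122,0,0,0],[0,0.122,0,0,0],[0,0.122,0,0,0],[0,0.122,0,0,0],[0,0.122,0,0,0],[0,0.122,0,0,0]]]'
python3 - <<'E'
from h import *
ps=[snapshot(n) for n in('top','scene')];cs=[cam(p) for p in ps]
P=[]
for p,c in zip(ps,cs):
    d=nets.masks_of(p,'roll');
    for x in d[:3]:
        m,h,_=axis(x['region']);a,b=atz(c,m-h,.1),atz(c,m+h,.1);print(x['confidence'],(a+b)/2,np.linalg.norm(a-b),yawdeg(a-b)%180)
    l=nets.landmark_of(p,'roll');print([(x['uv'],x['confidence'],atz(c,x['uv'],.1)) for x in l][:2]);P+=l[:1]
if len(P)==2: print('tri roll',tri([ray(c,x['uv']) for c,x in zip(cs,P)]))
goal((.478,-.0743,.194),104.8)
f=np.hstack([x['frame'][120:330,180:460] for x in ps]);cv2.imwrite('pics/chk.png',cv2.cvtColor(cv2.resize(f,(800,300)),cv2.COLOR_RGB2BGR))
E
```

```text
clock: 22.7
tool_pos: [0.6666, -0.0247, 0.2674]
orientation: [180.0, -0.0, -75.2]
force: [-0.2, 0.0, -0.1]
opening: 0.0874
gripper_force: 0.0
clock: 23.37
tool_pos: [0.6669, -0.0249, 0.4241]
orientation: [-179.7, -0.1, -75.2]
force: [0.1, -0.5, 0.4]
opening: 0.0875
gripper_force: 0.0
clock: 24.03
tool_pos: [0.4764, -0.0748, 0.4193]
orientation: [180.0, 0.0, -75.2]
force: [0.3, 0.1, 0.0]
opening: 0.0398
gripper_force: 0.0
0.94 [ 0.66581578 -0.02337068  0.1       ] 0.20145108454234384 105.34735925876736
[([280.6, 166.1], 0.56, array([ 0.66349309, -0.02198721,  0.1       ]))]
0.58 [ 0.66605977 -0.02529644  0.1       ] 0.19904015646087994 105.14134835801647
[([243.5, 229.0], 0.74, array([ 0.6618436 , -0.02701151,  0.1       ]))]
tri roll [ 0.66331127 -0.02252045  0.1069064 ]
grasp [ 0.4784 -0.0743  0.2606] yaw [-179.97   -0.    -75.24] | units dx,dy,dz [-0.0007  0.0022  0.333 ] spin -0.0004 clock 24.3333
```

View pics/chk.png

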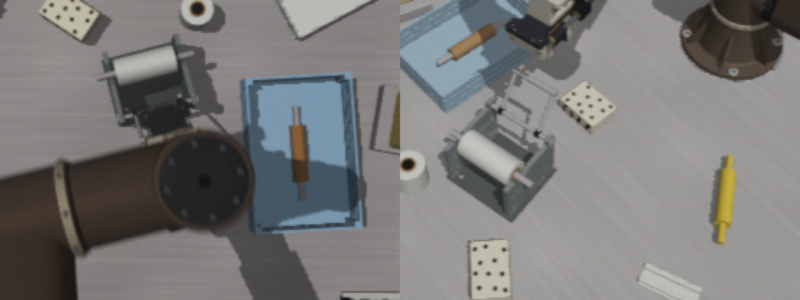

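Both views show the roll lying in both notches, seen full length and level, and the core still in the basket. The closed fingers are now behind the bar, so I'll lower them and push.

```bash
python3 -m creep '[[[0,0,0,0,0],[0,0,0,0,0],[0,0,0,0,0],[0,0,0.05,0,0],[0,0,0.1,0,0],[0,0,0.1,0,0],[0,0,0.08,0,0],[0,0,0,0,0]]]'
python3 -m creep '[[[0,-0.04,0,0,0],[0,-0.04,0,0,0],[0,-0.04,0,0,0],[0,-0.04,0,0,0],[0,-0.04,0,0,0],[0,-0.04,0,0,0]]]'
python3 -m creep '[[[0,-0.035,0,0,0],[0,-0.035,0,0,0],[0,-0.035,0,0,0],[0,-0.035,0,0,0]]]'
python3 -m creep '[[[0,-0.03,0,0,0],[0,-0.03,0,0,0],[0,-0.03,0,0,0],[0,-0.02,0,0,0]]]'
python3 - <<'E'
from h import *
s=snapshot('scene');cv2.imwrite('pics/bar.png',cv2.cvtColor(cv2.resize(s['frame'][120:330,180:460],(800,600)),cv2.COLOR_RGB2BGR))
goal((.578,-.05,.194),104.8)
E
```

```text
clock: 25.0
tool_pos: [0.4766, -0.0746, 0.3496]
orientation: [179.6, 0.1, -75.3]
force: [-0.4, -0.1, -0.1]
opening: 0.0007
gripper_force: 0.0
clock: 25.5
tool_pos: [0.525, -0.0621, 0.3538]
orientation: [180.0, -0.0, -75.2]
force: [-1.7, -0.6, 2.0]
opening: 0.0004
gripper_force: 1.1
clock: 25.83
tool_pos: [0.552, -0.0549, 0.3534]
orientation: [-180.0, 0.0, -75.2]
force: [-1.6, 0.0, 0.1]
opening: 0.0007
gripper_force: 0.4
clock: 26.17
tool_pos: [0.5733, -0.0493, 0.3533]
orientation: [180.0, 0.0, -75.2]
force: [-0.4, -0.2, -0.3]
opening: 0.0002
gripper_force: 0.1
grasp [ 0.5738 -0.0492  0.1943] yaw [-1.7998e+02 -1.0000e-02 -7.5230e+01] | units dx,dy,dz [ 0.0093 -0.0195  0.0016] spin -0.0003 clock 26.2167
```

View pics/bar.png

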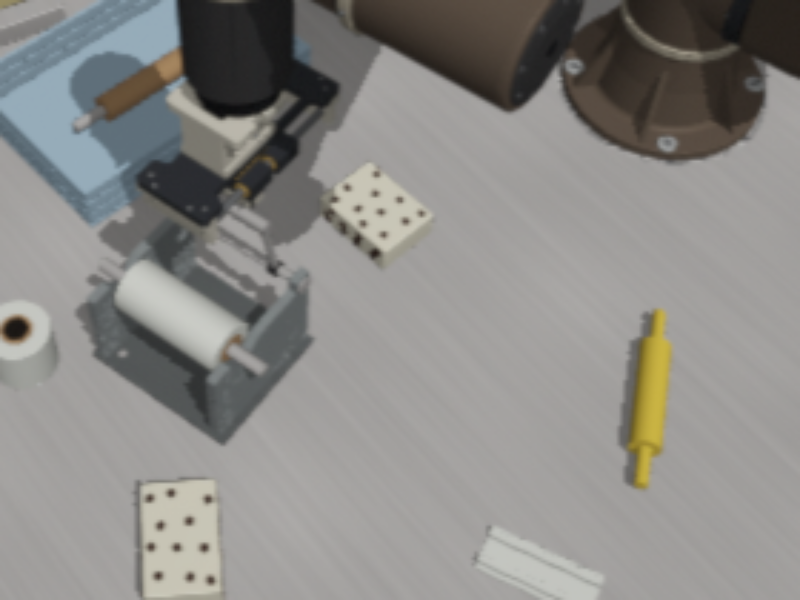

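The bar is now about upright, at (250,225), with the fingers behind it. I'll push it further past the top and let it sink.

```bash
python3 -m creep '[[[0,-0.03,0,0,0],[0,-0.03,0,0,0],[0,-0.03,0,0,0],[0,-0.03,0,0,0],[0,-0.03,0,0,0],[0,-0.03,0,0,0],[0,0,0,0,0],[0,0,0,0,0]]]'
python3 -m creep '[[[0,0,0,0,0],[0,0,0,0,0],[0,0,0,0,0],[0,0,0,0,0],[0,0,0,0,0],[0,0,0,0,0]]]'
python3 -m creep '[[[0,0.04,-0.03,0,0],[0,0.08,-0.06,0,0],[0,0.1,-0.1,0,0],[0,0.12,-0.1,0,0],[0,0.12,-0.1,0,0],[0,0.12,0,0,0],[0,0.12,0,0,0],[0,0.12,0,0,0]]]'
python3 -m creep '[[[0,0.1,0,0,0],[0,0.1,0,0,0],[0,0,0,0,0],[0,0,0,0,0]]]'
python3 - <<'E'
from h import *
ps=[snapshot(n) for n in('top','scene')];cs=[cam(p) for p in ps];P=[]
for p,c in zip(ps,cs):
    for x in nets.masks_of(p,'roll')[:2]:
        m,h,_=axis(x['region']);a,b=atz(c,m-h,.1),atz(c,m+h,.1);print(x['confidence'],(a+b)/2,np.linalg.norm(a-b),yawdeg(a-b)%180)
    l=nets.landmark_of(p,'tension_bar');print([(x['uv'],x['confidence']) for x in l]);P+=l[:1]
    print('expected bar uv',proj(c,(.6645,-.025,.134)))
if len(P)==2: print('tri bar',tri([ray(c,x['uv']) for c,x in zip(cs,P)]))
f=np.hstack([x['frame'][120:330,180:460] for x in ps]);cv2.imwrite('pics/end.png',cv2.cvtColor(cv2.resize(f,(800,300)),cv2.COLOR_RGB2BGR))
E
```

```text
clock: 26.88
tool_pos: [0.6077, -0.0402, 0.3533]
orientation: [180.0, -0.0, -75.2]
force: [-0.3, 0.2, -0.3]
opening: 0.0006
gripper_force: 0.0
clock: 27.38
tool_pos: [0.6073, -0.0404, 0.3536]
orientation: [-180.0, 0.0, -75.2]
force: [0.2, -0.4, 0.4]
opening: 0.0004
gripper_force: 0.0
clock: 28.05
tool_pos: [0.447, -0.0826, 0.4322]
orientation: [-179.9, 0.0, -75.2]
force: [0.3, 0.0, 0.0]
opening: 0.0001
gripper_force: 0.0
clock: 28.38
tool_pos: [0.4089, -0.0927, 0.4324]
orientation: [-179.9, -0.0, -75.2]
force: [0.5, 0.0, 0.1]
opening: 0.0007
gripper_force: 0.0
0.58 [ 0.6652409  -0.02457116  0.1       ] 0.19790729899781284 104.63714835984936
[([276.8, 166.4], 0.83), ([280.7, 163.9], 0.71)]
expected bar uv [281.8483593  164.09109298]
0.71 [ 0.6661139  -0.02497015  0.1       ] 0.20424658974049612 105.81672438735679
0.62 [0.79795845 0.16188284 0.1       ] 0.11761508341333794 58.2974021967747
[([231.6, 152.8], 0.58), ([245.3, 221.1], 0.57), ([310.7, 197.1], 0.38)]
expected bar uv [242.32256449 223.18511252]
tri bar [ 0.64284867 -0.02508353  0.39610846]
```

View pics/end.png

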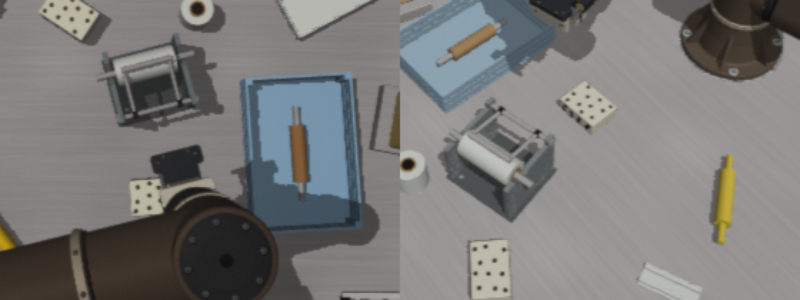

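The bar rests on the roll, within about 4 px of the expected place in both views. The roll is seated, the core lies in the basket and the robot is clear.

```bash
python3 -m creep '[[[0,0,0,0,0],[0,0,0,0,0],[0,0,0,0,0],[0,0,0,0,0]]]' >/dev/null
python3 -c "
from plant import workorder
print(workorder.close_job())"
```

```text
the job is handed in; nothing more can be done
None
```

I handed the job in at about 29 s of the 72 s. In the last pictures the bare core lay flat in the blue basket, the fresh roll lay in both notches with the tension bar on it, and the cakes and spare roll were where they started; no verdict was returned.

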